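Pack the lathe set-up tray

ROBOT

A 7-joint arm with a two-finger parallel gripper is mounted at the origin on a cart in front of the work surface, level with it; the furniture and walls round the work are solid. World frame = base frame: x ahead of the robot, y to its left, z up, the work surface at z = 0. Lengths are in m, angles in rad, forces in N, time in s.
With the tool pointing down it reaches from about 0.4 to 0.875 m from the base axis. Payload 4.4 kg.
Tool frame: the origin (TCP) lies midway between the tips of the shut fingers; the grasp point (between the pads) lies 19 mm behind it; z points along the fingers, x is the direction in which the jaws open and shut, and the axes are right-handed (so a half turn about z gives the same grasp; the last joint's range is limited). The gripper opens to 85 mm and grips with 20 to 120 N. Pads are 22 mm wide; open, the fingers measure 114 mm over their backs; the gripper's body (76 mm by 85 mm) begins 54 mm behind the grasp point. The pads swing forward as they close: fully open they stand 13 mm farther back than shut.
Start: joints at [1.152, 0.628, 0.038, 1.517, -0.027, 0.996, -0.02], TCP at [0.225, -0.61, 0.231] pointing down, gripper open.
Joint ranges: [-3.06, 3.06], [-0.37, 2.12], [-1.25, 1.32], [0.18, 2.47], [-1.1, 4.24], [0.23, 1.98], [-2.94, 2.94]. Speed limits (rad/s): [2.57, 2.57, 3.14, 3.14, 3.14, 3.14, 3.14].

INTERFACE

Orientations are given as a unit quaternion [w, x, y, z].
In Python, from cell import ctrl gives the robot as it stands.
- The arm moves only by the tool play_rows, never from a script. Its argument "rows" is a list of rows, each a list of 3 entries, a list of its own where there are three numbers: the shift along the tool's x, y, z as a fraction of full scale, then the turn about the tool's z as a fraction of full scale, then the gripper's target within -1 to 1 (shut at 1, half-way at 0, fully open at -1). A call has 1 to 8 rows; each row is the pose to reach, as a shift and turn from the pose commanded when the call began, along the tool's axes at that moment; what a row does not reach only later rows make up. Full scale, the value 1, is 500 mm for a shift and 0.5 rad for a turn. A row lasts 1/8 s, in which the tool goes at most 62.5 mm and 10.7 degrees, less where a joint would pass 70% of its speed; a pose out of reach is approached as far as the arm can. A call with a number of a shift or a turn outside -1 to 1 is refused whole. A call with a gripper value outside its range is refused whole. The fingers move at their own pace and stop on an object; the grip force is fixed at half the most. Time passes only in rows, so rows that repeat a pose let the fingers close. It gives the time, the measured TCP pose, the force and the opening at its end, in the units of the state.
- ctrl.get_obs(): the state, without advancing time (a new reading comes with each control period).
- ctrl.snapshot(name): name is "side" or "top"; returns a dict with "color" (480x640x3 uint8, red, green, blue), "z_map" (480x640 float32, m along the optical axis (not along the pixel's ray), 0 where there is no reading), "intrinsics" (3x3 intrinsics, pixels), "k1" (the pictures are not rectified: a ray, as slopes to the right and down, at radius r is drawn at 1 + k1 r^2 times it, then the intrinsics apply), "R" (3x3) and "t" (3): a world point X has camera coordinates R X + t. Camera axes: x right, y down, z forward; pixel columns grow to the right and rows downward; lengths in m; the calibration is good to about 2 mm. A picture is of the moment at which its call begins.
- ctrl.finish_job(): hands the job in, once; it reports no verdict.
The state is a dict: "clock": time; "qpos": joint angles; "qvel": joint speeds; "joint_efforts": joint torques, N m; "tcp_pos": TCP position; "eef_rot": TCP orientation; "wrist_force": force on the tool from outside, world axes, zero at the start; "moment": the same for the moment, N m; "width": opening from 0.0 (shut) to 1.0 (fully open).
Only numpy, scipy, OpenCV 4.12 (cv2) and the standard library are available. Lean on these libraries where they do the work, as an engineer would, in place of code of your own. Each camera call takes 0.05 s, during which the arm holds its last target.

TASK

Pack the lathe set-up tray for the next shift: snap each of the two wood-handled chisels down into the spring clip of the bay made for its length, handle in the clip and blade in the saddle, and put each of the two turned spacer rings over the post that fits its bore, so that it lies flat on its board. The red-handled rasp and the roll of tape do not belong in the tray: leave them where they lie.

Things in the scene. Friction and masses are not known exactly. Their poses are not given: they have to be found in the camera images.
- chisel_long: Longer chisel, loose, lying flat: 240 mm long, round wooden handle 27 mm thick, 0.14 kg. Origin: mid-length, middle of its underside; y axis towards the handle end, z up. Handle at y 10 to 120 mm, blade at y -120 to 10 mm (4 to 11 mm either side, underside 10 mm above the handle's underside, at most 8 mm thick). Grip across the handle at y = 50 mm, near the centre of mass.
- chisel_short: The shorter chisel, loose, of the same make and cross-section: 210 mm overall, 0.14 kg. Origin and axes as for the longer one. The handle spans y = -5 to +105 mm, the blade y = -105 to -5 mm. Grip it at about y = +35 mm.
- ring_wide: Light grey turned spacer ring lying flat, loose: outer diameter 64 mm, bore 44 mm, 24 mm tall, about 0.32 kg. Origin: centre of its underside, z up.
- ring_narrow: Black turned spacer ring lying flat, loose: outer diameter 68 mm, bore only 24 mm, 18 mm tall, about 0.45 kg. Origin: centre of its underside, z up.
- tape_roll: Roll of tan masking tape lying flat, loose, ring-shaped too: outer diameter 68 mm, bore about 56 mm, 24 mm tall. Stays where it is. Origin: centre of its underside.
- rasp: Rasp with a red handle, loose: 275 mm long, 27 mm over the handle. Stays where it is. Origin: midway along its length, in the middle of its underside; y axis towards the handle end.
- bay_long: Board for the longer chisel, fixed in the fixed plywood tray: 276 x 72 x 10 mm, 256 mm between its end stops. Origin: centre of its underside, 6 mm above the table; y axis to the handle end, z up. Chisel home: origin at x = 0, y = 0 (8 mm play along y), y axes alike, its underside at z = 13 mm. Spring clip round the handle at y 90 to 106 mm; blade saddle at y = -62 mm.
- bay_short: Like bay_long, for the shorter chisel: 246 mm long, 226 between stops, clip at y 75 to 91 mm, saddle at y = -62 mm. Both bays, z from the origin: stops up to 32 mm; clip = two sprung steel jaws, mouth 43 mm wide at z = 63 mm, narrowing to 22 mm at lips (z = 44 mm) that close over the handle; passing them takes about 10 N straight down. Saddle floor z = 22 mm, cheeks to 40 mm, 22 mm apart, flaring to 39.
- post_thick: Board 86 (x) by 124 (y) by 10 mm fixed in the tray, with an upright aluminium post in the middle: 34 mm diameter, 42 mm tall above the board, its top 14 mm tapering to 18 mm. For the ring with the 44 mm bore. Origin: on the post's axis, at the board's underside, 6 mm above the table (board's top at z = 10 mm); y axis along the bays, to their handle ends.
- post_thin: Board like the other post board, with a post of 16 mm diameter, 42 mm tall, its top 14 mm tapering to 8 mm. For the ring with the 24 mm bore. Same origin and axes.
There are look-alikes about, which are no part of the job. Leave any green, orange or turquoise look-alike of the ring_narrow alone.

How it is judged:
By the outcome, as a careful person would: the job done as asked, in the order asked, and still so for the second after the job is handed in, with the robot touching nothing.
It also fails if it takes over 106 s, if anything falls off the work surface, if the arm or the gripper's body presses on something with over 40 N, if the wrist force passes 120 N, or if a joint passes its speed limit or range.

## Working session

There is one attempt and no reset: what is moved stays moved. The work goes in short steps, Python scripts to look and compute and a tool call to move; the robot and the scene stay as the last step left them, time stands still between calls to the robot, and variables do not carry over. Pictures are saved under pics/ and viewed, and the job is handed in when it is done.

Besides the shell and the picture viewer there is one more tool, called after "Call:" as a command line: name --argument value ..., lists and objects as JSON in quotes. play_rows: Moves the arm, as the interface text tells. Shift numbers are shares of 500 mm and turn numbers shares of 0.5 rad, none past 1 either way. Its arguments: {"type":"object","properties":{"rows":{"type":"array"}},"required":["rows"]}

```bash
ls; mkdir -p pics; cat > h.py <<'E'
import numpy as np, cv2
from cell import ctrl
def snap(n):
    s=ctrl.snapshot(n); np.savez('last_%s.npz'%n,**s); return s
def load(n): return dict(np.load('last_%s.npz'%n))
def save(s,name,crop=None,scale=1):
    im=s['color'][:,:,::-1]
    if crop: a,b,c,d=crop; im=im[b:d,a:c]
    if scale!=1: im=cv2.resize(im,None,fx=scale,fy=scale,interpolation=cv2.INTER_CUBIC)
    cv2.imwrite('pics/'+name,im)
def ray(s,uv):
    K=s['intrinsics'];k1=float(s['k1']);uv=np.atleast_2d(np.asarray(uv,float))
    d=np.c_[(uv[:,0]-K[0,2])/K[0,0],(uv[:,1]-K[1,2])/K[1,1]]
    u=d.copy()
    for _ in range(20): u=d/(1+k1*(u**2).sum(1,keepdims=True))
    return u
def plane(s,uv,z):
    u=ray(s,uv);R=s['R'];t=s['t'];C=-R.T@t
    D=np.c_[u,np.ones(len(u))]@R
    return C+D*((z-C[2])/D[:,2])[:,None]
def cloud(s):
    v,u=np.mgrid[0:480,0:640];uv=np.c_[u.ravel(),v.ravel()]
    r=ray(s,uv);z=s['z_map'].ravel()
    P=(np.c_[r,np.ones(len(r))]*z[:,None]-s['t'])@s['R']
    P[z==0]=np.nan
    return P.reshape(480,640,3)
def proj(s,X):
    c=np.atleast_2d(X)@s['R'].T+s['t'];u=c[:,:2]/c[:,2:]
    u=u*(1+float(s['k1'])*(u**2).sum(1,keepdims=True));K=s['intrinsics']
    return np.c_[u[:,0]*K[0,0]+K[0,2],u[:,1]*K[1,1]+K[1,2]]
E
python3 - <<'E'
from h import *
for n in('top','side'):
    s=snap(n); save(s,n+'0.png'); print(n,-s['R'].T@s['t'],s['R'],s['intrinsics'],s['k1'])
print(ctrl.get_obs())
E
```

```text
pics
top [ 0.40210097 -0.04266991  1.20217506] [[ 0.0068031  -0.99985373 -0.01569179]
 [-0.99200488 -0.00477052 -0.12610933]
 [ 0.12601603  0.01642426 -0.99189223]] [[515.33808248   0.         320.26506817]
 [  0.         515.33808248 234.24571373]
 [  0.           0.           1.        ]] -0.13401943934181104
side [0.51319559 0.87461087 0.65516063] [[-0.99717898 -0.07496857 -0.00371388]
 [-0.03950074  0.56619774 -0.82332242]
 [ 0.06382609 -0.82085311 -0.5675618 ]] [[465.95178111   0.         320.31053539]
 [  0.         465.95178111 246.81739728]
 [  0.           0.           1.        ]] -0.035293426891989575
{'clock': 0.1, 'qpos': array([ 1.15220409,  0.62923913,  0.03844933,  1.51828578, -0.02699921,
        0.99627861, -0.01995767]), 'qvel': array([ 1.19484272e-03, -1.15784155e-03, -1.61954771e-03, -2.93051059e-03,
        6.40013184e-04,  5.33020188e-05, -1.15050287e-03]), 'joint_efforts': array([ 3.05867237e-03, -5.64529467e+01,  1.23074222e+00, -1.93972188e+01,
        1.14116591e-02,  5.46418931e-03,  2.38348400e-05]), 'tcp_pos': array([ 0.22441944, -0.60943138,  0.23048483]), 'eef_rot': array([-4.76024882e-04,  8.20230069e-01, -5.72033143e-01, -6.99865746e-04]), 'wrist_force': array([ 0.13829728, -0.49639904,  0.27817432]), 'moment': array([ 0.02736858, -0.02165584, -0.06206413]), 'width': 1.0030851541639487}
```

View pics/top0.png

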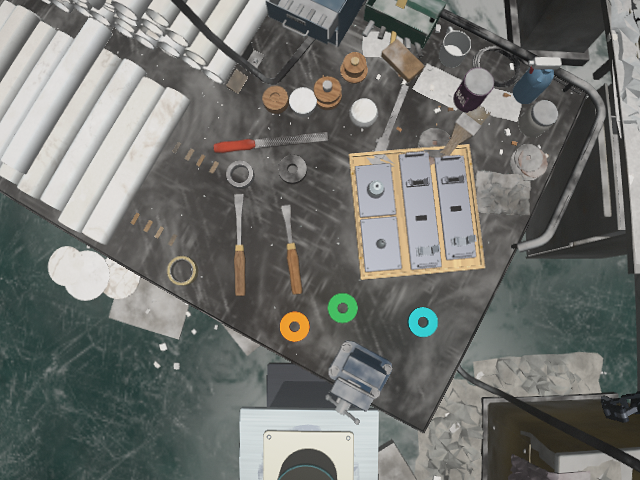

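View pics/side0.png

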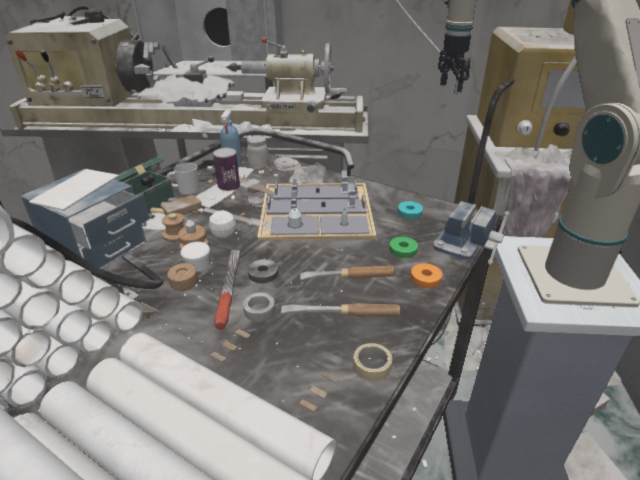

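The top view shows the long-looking chisel near (239,245) and another at (291,250). The candidates are:
- **Grey ring:** (240,174), with the tape roll at (182,270) as its look-alike.
- **Black ring:** (292,168), with orange (294,326), green (342,308) and turquoise (423,322) look-alikes.
- **Rasp:** (270,142), red.
- **Bays and posts:** bays at (420,210) and (458,208), posts at (377,187) and (381,243).

Next are close crops.

```bash
python3 - <<'E'
from h import *
s=load('top'); save(s,'crop_tray.png',(340,135,500,285),5); save(s,'crop_obj.png',(160,125,340,305),3.3)
s=load('side'); save(s,'crop_side.png',(200,170,420,390),2.7)
E
```

```text
(no output)
```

View pics/crop_tray.png

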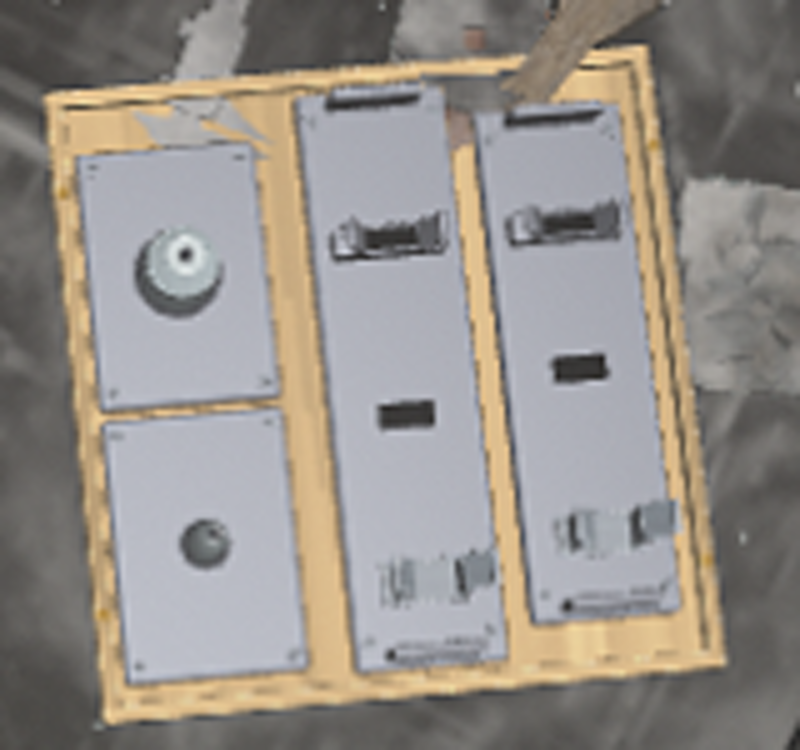

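View pics/crop_obj.png

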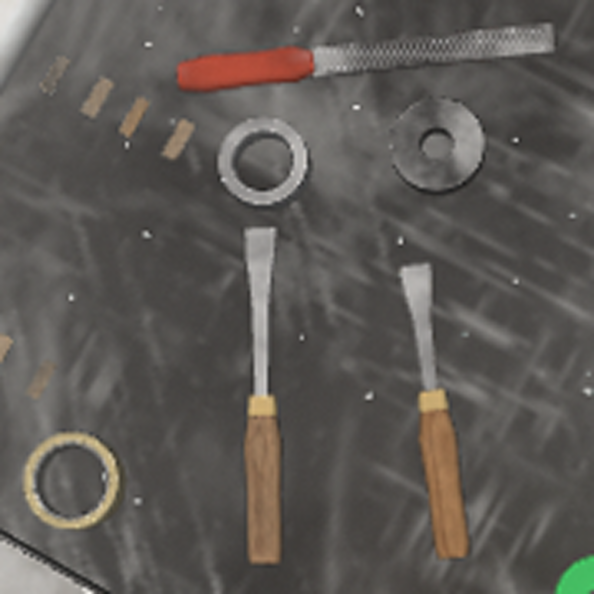

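View pics/crop_side.png

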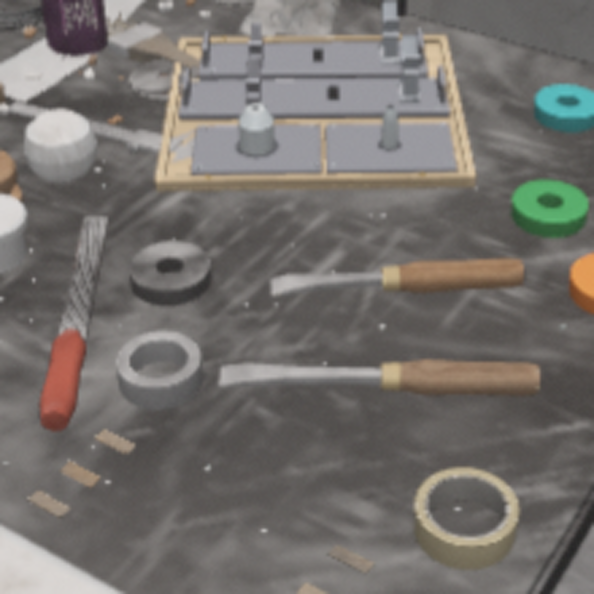

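```bash
cat > meas.py <<'E'
from h import *
def rect(m,s,z):
    c=max(cv2.findContours(m.astype(np.uint8),0,2)[0],key=cv2.contourArea)
    p=plane(s,c[:,0,:].astype(float),z)[:,:2]
    r=cv2.minAreaRect((p*1000).astype(np.float32)); return r,p
if __name__=='__main__':
    s=load('top'); hsv=cv2.cvtColor(s['color'],cv2.COLOR_RGB2HSV); P=cloud(s)
    for n,(u,v) in dict(thick=(365,205),thin=(370,260),long=(413,225),short=(455,180),wt=(240,150),table=(330,270)).items():
        print(n,hsv[v,u],s['color'][v,u],P[v,u])
    for n,(u,v) in dict(lh=(240,270),sh=(293,270),lb=(239,213),sb=(287,220),rw=(229,174),rn=(283,168),tape=(169,270)).items():
        print(n,hsv[v,u],s['color'][v,u],P[v,u])
E
python3 meas.py
```

```text
thick [115  15 192] [181 183 192] [ 0.62193396 -0.12703533  0.01752034]
thin [112  14 199] [188 191 199] [ 0.493713   -0.13837896  0.01303062]
long [115  15 191] [180 182 191] [ 0.57595364 -0.2393918   0.01323965]
short [20 14 53] [53 52 50] [ 0.68103896 -0.33830642  0.02775826]
wt [  5  66 100] [100  78  74] [0.75908287 0.17285119 0.00252854]
table [20 18 85] [85 83 79] [ 0.47094793 -0.04604508 -0.00108009]
lh [ 14 102 145] [145 114  87] [0.46769469 0.15982955 0.02991285]
sh [ 14 122 161] [161 121  84] [0.46870952 0.03835735 0.02886927]
lb [ 15   6 168] [168 166 164] [0.60229632 0.16822979 0.01512793]
sb [ 15   7 153] [153 151 149] [0.58564961 0.05465934 0.01777118]
rw [  8   7 148] [148 145 144] [0.69419041 0.19336705 0.02376138]
rn [15 11 94] [94 92 90] [0.70988136 0.06609403 0.01863418]
tape [ 22  65 196] [196 183 146] [0.46633124 0.32793229 0.02385756]
```

```bash
cat > m2.py <<'E'
from meas import *
s=load('top'); hsv=cv2.cvtColor(s['color'],cv2.COLOR_RGB2HSV)
h,S,V=[hsv[:,:,i].astype(int) for i in range(3)]
m=((h>100)&(h<130)&(S<40)&(V>140)&(s['color'][:,:,2]>s['color'][:,:,0])).astype(np.uint8)
n,l,st,ce=cv2.connectedComponentsWithStats(m,connectivity=4)
for i in range(1,n):
    if st[i,4]>300 and st[i,0]>335 and st[i,0]<500 and st[i,1]>130 and st[i,1]<300:
        mm=cv2.morphologyEx((l==i).astype(np.uint8),cv2.MORPH_CLOSE,np.ones((3,3)))
        r,p=rect(mm,s,0.016); print('board',st[i],np.round(r[0],1),np.round(r[1],1),round(r[2],2), np.round(cv2.boxPoints(r)).tolist())
# chisels
wood=((h>=10)&(h<=25)&(S>75)&(V>80)).astype(np.uint8)
n,l,st,ce=cv2.connectedComponentsWithStats(wood)
for i in range(1,n):
    if st[i,4]>150 and 160<st[i,0]<340 and 180<st[i,1]<310:
        r,p=rect(l==i,s,0.0135); print('wood',st[i],np.round(r[0],1),np.round(r[1],1),round(r[2],2),np.round(cv2.boxPoints(r)).tolist())
E
python3 m2.py
```

```text
board [ 400  152   41  117 3047] [ 613.  -255.9] [273.2  70.1] 5.22 [[474.0, -233.0], [480.0, -303.0], [752.0, -278.0], [746.0, -209.0]]
board [ 435  155   41  104 2595] [ 621.4 -339.1] [244.9  69.1] 5.24 [[496.0, -316.0], [503.0, -385.0], [746.0, -362.0], [740.0, -293.0]]
board [ 356  164   40   53 1529] [ 659.4 -150.8] [121.8  82.8] 5.1 [[595.0, -115.0], [602.0, -197.0], [724.0, -187.0], [716.0, -104.0]]
board [ 361  217   40   55 1778] [ 531.9 -162.3] [121.   82.7] 5.24 [[468.0, -127.0], [475.0, -209.0], [596.0, -198.0], [588.0, -116.0]]
wood [287 243  15  51 524] [474.4  38.5] [118.3  25.9] 7.48 [[414.0, 44.0], [417.0, 18.0], [535.0, 33.0], [531.0, 59.0]]
wood [234 245  11  51 509] [468.9 165.1] [116.4  23.5] 1.28 [[410.0, 176.0], [411.0, 152.0], [527.0, 155.0], [527.0, 178.0]]
```

```bash
cat > m3.py <<'E'
from meas import *
s=load('top'); hsv=cv2.cvtColor(s['color'],cv2.COLOR_RGB2HSV); P=cloud(s)
V=hsv[:,:,2].astype(int);S=hsv[:,:,1].astype(int)
print('vise',np.nanmax(P[340:425,325:395,2]), 'max h near path',np.nanmax(P[140:340,200:480,2]))
# chisels: cloud points above table, colour bright
for n,(a,b,c,d) in dict(long=(225,188,252,300),short=(278,200,304,298)).items():
    sub=np.zeros((480,640),bool);sub[b:d,a:c]=1
    wood=sub&(S>75)&(V>80); steel=sub&(S<30)&(V>125)
    for k,m,z in(('wood',wood,.0135),('steel',steel,.014)):
        m=cv2.morphologyEx(m.astype(np.uint8),cv2.MORPH_OPEN,np.ones((2,2)))
        nn,l,st,ce=cv2.connectedComponentsWithStats(m); i=1+np.argmax(st[1:,4])
        v,u=np.nonzero(l==i); p=plane(s,np.c_[u,v],z)[:,:2]*1000
        mu=p.mean(0);w=np.linalg.svd(p-mu,full_matrices=False)[2][0];w*=np.sign(w[0])
        t=(p-mu)@w
        print(n,k,len(u),mu.round(1),np.degrees(np.arctan2(w[1],w[0])).round(2),'ends',(mu+w*t.min()).round(1),(mu+w*t.max()).round(1),t.max()-t.min(),'rows',v.min(),v.max())
# rings
for n,(u,v,z,lo,hi) in dict(wide=(240,174,.024,120,999),narrow=(292,168,.018,0,999)).items():
    q=P[v-25:v+25,u-25:u+25]; m=(q[:,:,2]>z-.006)&(q[:,:,2]<z+.008)
    nn,l,st,ce=cv2.connectedComponentsWithStats(m.astype(np.uint8)); i=1+np.argmax(st[1:,4])
    c=max(cv2.findContours((l==i).astype(np.uint8),0,1)[0],key=cv2.contourArea)[:,0,:]+[u-25,v-25]
    pp=plane(s,c,z)[:,:2]*1000
    print(n,cv2.minEnclosingCircle(pp.astype(np.float32)),cv2.fitEllipse(pp.astype(np.float32)))
# posts by cloud
for n,(u,v) in dict(thick=(377,187),thin=(381,243)).items():
    q=P[v-18:v+18,u-18:u+18].reshape(-1,3);q=q[q[:,2]>.035];print(n,len(q),np.median(q,0),q[:,2].max())
# clips/saddles by cloud
for n,(a,b,c,d) in dict(clipL=(412,240,442,264),clipS=(446,230,478,252),sadL=(404,172,432,190),sadS=(438,172,468,186)).items():
    q=P[b:d,a:c].reshape(-1,3);q=q[q[:,2]>.03];print(n,len(q),q.min(0).round(3),q.max(0).round(3),q.mean(0).round(3))
E
python3 m3.py
```

```text
vise 0.10538291746632589 max h near path 0.07513971402190343
long wood 509 [466. 162.] 2.29 ends [408.4 159.7] [524.9 164.3] 116.63090307676981 rows 246 296
long steel 274 [596.3 167.3] 1.92 ends [526.8 165. ] [645.9 169. ] 119.16395250224305 rows 195 245
short wood 523 [470.7  35.6] 8.41 ends [413.5  27.1] [530.   44.4] 117.77662936155635 rows 244 294
short steel 214 [584.1  52.2] 8.01 ends [531.9  44.9] [619.5  57.2] 88.49388622398018 rows 206 243
wide ((695.10986328125, 168.77146911621094), 33.24447250366211) ((695.2870483398438, 169.14537048339844), (62.193214416503906, 64.52792358398438), 134.4171905517578)
narrow ((708.4044189453125, 44.76567459106445), 34.918121337890625) ((708.8823852539062, 44.830204010009766), (66.18860626220703, 67.34255981445312), 116.79755401611328)
thick 177 [ 0.65613756 -0.15005236  0.05272788] 0.06349925165711374
thin 41 [ 0.52931654 -0.16177356  0.05156191] 0.06160755605314641
clipL 97 [ 0.485 -0.289  0.031] [ 0.524 -0.239  0.075] [ 0.514 -0.269  0.061]
clipS 96 [ 0.527 -0.371  0.03 ] [ 0.546 -0.323  0.075] [ 0.537 -0.353  0.06 ]
sadL 98 [ 0.665 -0.276  0.03 ] [ 0.683 -0.224  0.051] [ 0.674 -0.252  0.038]
sadS 88 [ 0.674 -0.358  0.03 ] [ 0.692 -0.309  0.05 ] [ 0.683 -0.337  0.038]
```

```bash
cat > m4.py <<'E'
from meas import *
s=load('side'); hsv=cv2.cvtColor(s['color'],cv2.COLOR_RGB2HSV)
V=hsv[:,:,2].astype(int);S=hsv[:,:,1].astype(int)
for n,(a,b,c,d) in dict(long=(275,298,406,322),short=(296,262,398,284)).items():
    sub=np.zeros((480,640),bool);sub[b:d,a:c]=1
    for k,m,z in(('wood',sub&(S>75)&(V>80),.0135),('steel',sub&(S<30)&(V>125),.014)):
        nn,l,st,ce=cv2.connectedComponentsWithStats(m.astype(np.uint8)); i=1+np.argmax(st[1:,4])
        v,u=np.nonzero(l==i); p=plane(s,np.c_[u,v],z)[:,:2]*1000
        mu=p.mean(0);w=np.linalg.svd(p-mu,full_matrices=False)[2][0];w*=np.sign(w[0]);t=(p-mu)@w
        print(n,k,len(u),mu.round(1),np.degrees(np.arctan2(w[1],w[0])).round(2),'ends',(mu+w*t.min()).round(1),(mu+w*t.max()).round(1))
P=cloud(s)
for n,(u,v,z) in dict(wide=(259,305,.024),narrow=(263,270,.018)).items():
    q=P[v-22:v+22,u-25:u+25]; m=(q[:,:,2]>z-.005)&(q[:,:,2]<z+.006); q=q[m]; print(n,q.min(0).round(3),q.max(0).round(3),((q.min(0)+q.max(0))/2).round(4))
E
python3 m4.py
```

```text
long wood 534 [464.4 162.9] 4.45 ends [411.  158.7] [525.  167.6]
long steel 331 [597.  167.4] 5.0 ends [528.7 161.4] [649.  171.9]
short wood 480 [467.9  36.2] 10.71 ends [412.8  25.8] [528.2  47.7]
short steel 237 [582.9  48.1] 18.53 ends [531.3  30.8] [624.2  62. ]
wide [0.663 0.139 0.019] [0.727 0.203 0.027] [0.695  0.1713 0.023 ]
narrow [0.676 0.01  0.013] [0.743 0.082 0.023] [0.7091 0.0456 0.018 ]
```

```bash
cat > go.py <<'E'
import sys
from h import *
from scipy.spatial.transform import Rotation as Ro
def go(x,y,z,yaw=None,base=None):
    o=ctrl.get_obs();q=o['eef_rot'];R=Ro.from_quat([q[1],q[2],q[3],q[0]]).as_matrix()
    p=o['tcp_pos'];f=R.T@(np.array([x,y,z])-p)/.5
    cy=np.degrees(np.arctan2(R[1,0],R[0,0]))
    t=0 if yaw is None else -np.radians((yaw-cy+90)%180-90)/.5
    print('t',round(o['clock'],2),'p',p.round(4),'yaw',cy.round(1),'tilt',np.degrees(np.arccos(-R[2,2])).round(2),'F',o['wrist_force'].round(1),'w',round(o['width']*85,1),'q',o['qpos'].round(2))
    print('->',f.round(3),'turn',round(t,3))
a=[float(v) for v in sys.argv[1:]]
go(*a)
E
python3 go.py .45 -.2 .2 -87.8
```

```text
t 0.1 p [ 0.2244 -0.6094  0.2305] yaw -69.8 tilt 0.1 F [ 0.1 -0.5  0.3] w 85.3 q [ 1.15  0.63  0.04  1.52 -0.03  1.   -0.02]
-> [-0.612 -0.706  0.062] turn 0.629
```

Call:
play_rows --rows '[[[-0.612,-0.706,0.062],0.629,-1],[[-0.612,-0.706,0.062],0.629,-1],[[-0.612,-0.706,0.062],0.629,-1],[[-0.612,-0.706,0.062],0.629,-1],[[-0.612,-0.706,0.062],0.629,-1],[[-0.612,-0.706,0.062],0.629,-1],[[-0.612,-0.706,0.062],0.629,-1],[[-0.612,-0.706,0.062],0.629,-1]]'

```text
clock: 1.1
tcp_pos: [0.4516, -0.1968, 0.1999]
eef_rot: [-0.001, 0.722, -0.692, -0.001]
wrist_force: [0.5, -0.8, -0.5]
width: 1.0
```

```bash
python3 go.py .479 .1626 .12 -87.8
```

```text
t 1.1 p [ 0.4516 -0.1968  0.1999] yaw -87.5 tilt 0.09 F [ 0.5 -0.8 -0.5] w 85.0 q [ 0.28  0.45  0.11  1.98 -0.08  0.71 -1.09]
-> [-0.716 -0.086  0.161] turn 0.01
```

Call:
play_rows --rows '[[[-0.716,-0.086,0.161],0.01,-0.2],[[-0.716,-0.086,0.161],0.01,-0.2],[[-0.716,-0.086,0.161],0.01,-0.2],[[-0.716,-0.086,0.161],0.01,-0.2],[[-0.716,-0.086,0.161],0.01,-0.2],[[-0.716,-0.086,0.161],0.01,-0.2],[[-0.716,-0.086,0.161],0.01,-0.2],[[-0.716,-0.086,0.161],0.01,-0.2]]'

```text
clock: 2.1
tcp_pos: [0.479, 0.158, 0.1195]
eef_rot: [0.001, 0.719, -0.695, 0.0]
wrist_force: [-0.9, -0.7, 0.6]
width: 0.602
```

```bash
python3 go.py .479 .1626 .004 -87.8;  python3 - <<'E'
from h import *
s=snap('side'); save(s,'s1.png',(200,170,440,350),3.3)
s=snap('top'); save(s,'t1.png',(160,150,340,310),4)
E
```

```text
t 2.1 p [0.479  0.158  0.1195] yaw -88.1 tilt 0.08 F [-0.9 -0.7  0.6] w 51.1 q [-0.46  0.6   0.12  2.03 -0.14  0.53 -1.78]
-> [-0.01  -0.     0.231] turn -0.01
```

View pics/s1.png

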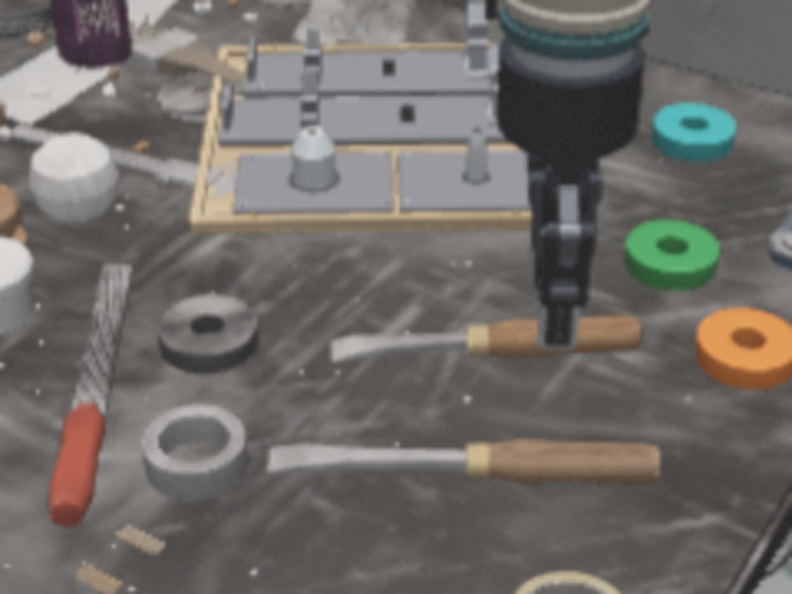

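View pics/t1.png

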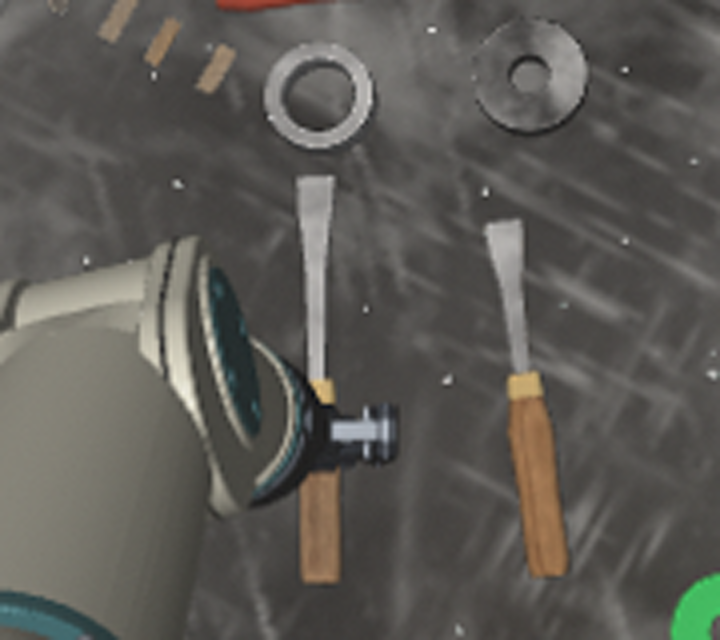

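The side crop shows the gripper above the long chisel's handle, with its finger at (560,340). The top crop shows the handle under the wrist at (320,530). I'm descending now.

Call:
play_rows --rows '[[[0,0,0.12],-0.005,-0.2],[[0,0,0.2],-0.005,-0.2],[[0,0,0.23],-0.005,-0.2],[[0,0,0.23],-0.005,-0.2],[[0,0,0.23],-0.005,-0.2]]'

```text
clock: 2.82
tcp_pos: [0.4806, 0.1584, 0.0062]
eef_rot: [-0.001, 0.719, -0.695, 0.001]
wrist_force: [-0.5, -0.9, 0.7]
width: 0.597
```

```bash
python3 go.py .479 .1626 .004 -87.8
```

```text
t 2.83 p [0.4806 0.1584 0.0062] yaw -88.0 tilt 0.14 F [-0.5 -0.9  0.7] w 50.7 q [-0.42  0.81  0.06  2.07 -0.17  0.27 -1.74]
-> [-0.008  0.003  0.004] turn -0.007
```

Call:
play_rows --rows '[[[-0.008,0.003,0.004],-0.007,-0.2],[[-0.008,0.003,0.004],-0.007,1],[[-0.008,0.003,0.004],-0.007,1],[[-0.008,0.003,0.004],-0.007,1],[[-0.008,0.003,0.004],-0.007,1],[[-0.008,0.003,0.004],-0.007,1]]'

```text
clock: 3.58
tcp_pos: [0.4781, 0.163, 0.0036]
eef_rot: [-0.001, 0.721, -0.693, 0.0]
wrist_force: [-1.2, 1.0, 5.8]
width: 0.308
```

```bash
python3 go.py .479 .1626 .204 -87.8
```

```text
t 3.58 p [0.4781 0.163  0.0036] yaw -87.7 tilt 0.07 F [-1.2  1.   5.8] w 26.2 q [-0.43  0.81  0.06  2.07 -0.17  0.26 -1.74]
-> [ 0.001 -0.002 -0.401] turn 0.003
```

Call:
play_rows --rows '[[[0,0,-0.12],0,1],[[0,0,-0.24],0,1],[[0,0,-0.3],0,1],[[0,0,-0.3],0,1]]'

```text
clock: 4.08
tcp_pos: [0.4793, 0.1631, 0.1552]
eef_rot: [-0.003, 0.721, -0.693, 0.001]
wrist_force: [-0.1, -1.0, -1.6]
width: 0.303
```

```bash
python3 go.py .5642 -.2603 .15 -84.8
```

```text
t 4.08 p [0.4793 0.1631 0.1552] yaw -87.7 tilt 0.31 F [-0.1 -1.  -1.6] w 25.7 q [-0.49  0.54  0.15  2.   -0.13  0.61 -1.78]
-> [ 0.853 -0.136  0.009] turn -0.103
```

Call:
play_rows --rows '[[[0.106,-0.017,0.009],-0.05,1],[[0.22,-0.035,0.009],-0.103,1],[[0.34,-0.054,0.009],-0.103,1],[[0.46,-0.073,0.009],-0.103,1],[[0.58,-0.092,0.009],-0.103,1],[[0.7,-0.112,0.009],-0.103,1],[[0.8,-0.128,0.009],-0.103,1],[[0.853,-0.136,0.009],-0.103,1]]'

```text
clock: 5.08
tcp_pos: [0.561, -0.2647, 0.1462]
eef_rot: [0.001, 0.737, -0.676, -0.001]
wrist_force: [0.0, 0.9, -1.1]
width: 0.302
```

Call:
play_rows --rows '[[[0,0,0],0,1],[[0,0,0],0,1]]'

```text
clock: 5.32
tcp_pos: [0.5617, -0.2592, 0.1468]
eef_rot: [-0.0, 0.739, -0.674, -0.002]
wrist_force: [-0.2, -0.1, -1.0]
width: 0.303
```

```bash
python3 go.py .5642 -.2603 .11 -84.8;  python3 - <<'E'
from h import *
s=snap('side'); save(s,'s2.png',(230,130,400,280),4)
s=snap('top'); save(s,'t2.png',(340,120,500,280),3.7)
E
```

```text
t 5.33 p [ 0.5617 -0.2592  0.1468] yaw -84.7 tilt 0.2 F [-0.2 -0.1 -1. ] w 25.7 q [ 0.34  0.68  0.07  1.69 -0.07  0.78 -1.03]
-> [ 0.003 -0.005  0.074] turn 0.002
```

View pics/s2.png

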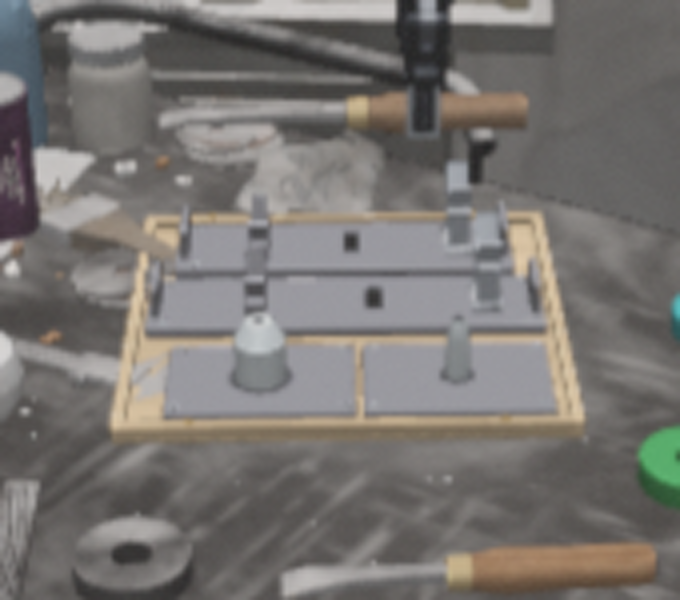

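View pics/t2.png

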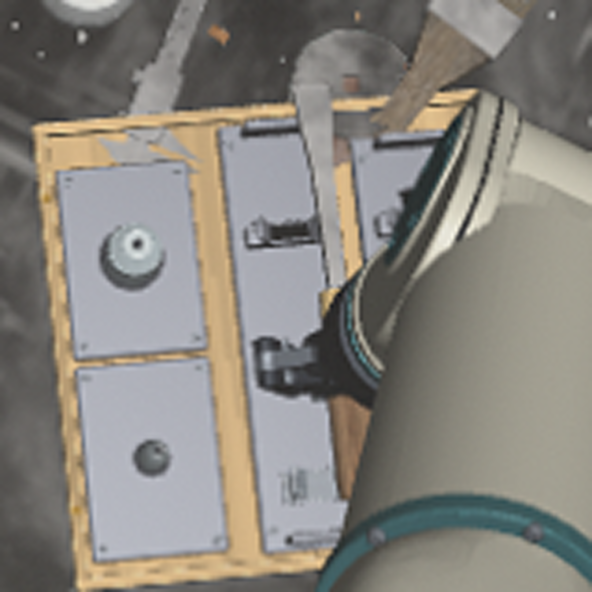

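```bash
python3 - <<'E'
from h import *
o=ctrl.get_obs();p=o['tcp_pos']
a=np.radians(5.3);d=np.array([np.cos(a),np.sin(a),0]);z=p[2]+.010
mid=np.r_[p[:2],z]+.049*d
for n,im in(('top','ck_t.png'),('side','ck_s.png')):
    s=load(n);c=s['color'][:,:,::-1].copy()
    X=np.array([mid+d*.120,mid,mid-d*.120]); uv=proj(s,X); print(n,uv.round(1).tolist())
    b=uv.min(0).astype(int)-25;e=uv.max(0).astype(int)+25
    c=c[b[1]:e[1],b[0]:e[0]];c=cv2.resize(c,None,fx=4,fy=4,interpolation=cv2.INTER_NEAREST)
    for q in (uv-b+.5)*4: cv2.drawMarker(c,tuple(int(v) for v in q),(0,0,255),0,12,1)
    print(c.shape);cv2.imwrite('pics/'+im,c)
E
```

```text
top [[424.3, 142.5], [431.1, 198.2], [437.7, 255.8]]
(652, 252, 3)
side [[270.1, 158.0], [316.1, 157.5], [361.9, 157.0]]
(200, 564, 3)
```

View pics/ck_t.png

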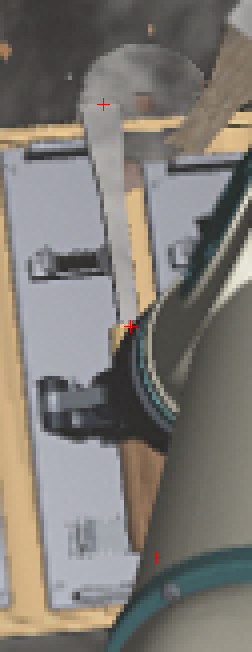

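View pics/ck_s.png

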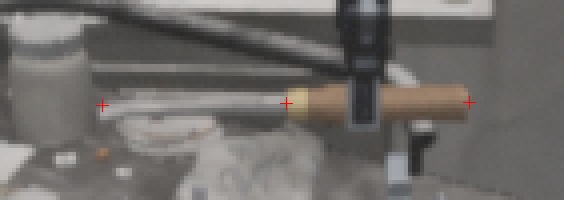

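The overlays agree with the held chisel in both views. I'm going down over the bay now.

Call:
play_rows --rows '[[[0.003,-0.005,0.08],0,1],[[0.003,-0.005,0.12],0,1],[[0.003,-0.005,0.14],0,1],[[0.003,-0.005,0.14],0,1]]'

```text
clock: 5.92
tcp_pos: [0.565, -0.2614, 0.078]
eef_rot: [0.0, 0.739, -0.674, -0.0]
wrist_force: [0.2, 0.3, -1.4]
width: 0.303
```

```bash
python3 go.py .5642 -.2603 .022 -84.8
```

```text
t 5.92 p [ 0.565  -0.2614  0.078 ] yaw -84.7 tilt 0.06 F [ 0.2  0.3 -1.4] w 25.7 q [ 0.35  0.78  0.06  1.72 -0.08  0.64 -1.02]
-> [-0.002  0.001  0.112] turn 0.002
```

Call:
play_rows --rows '[[[-0.002,0.001,0.03],0.002,1],[[-0.002,0.001,0.06],0.002,1],[[-0.002,0.001,0.08],0.002,1],[[-0.002,0.001,0.09],0.002,1]]'

```text
clock: 6.42
tcp_pos: [0.5643, -0.2614, 0.0327]
eef_rot: [0.0, 0.738, -0.675, -0.0]
wrist_force: [0.5, -0.8, 2.3]
width: 0.309
```

```bash
python3 go.py .5642 -.2603 .022 -84.8
```

```text
t 6.42 p [ 0.5643 -0.2614  0.0327] yaw -84.9 tilt 0.03 F [ 0.5 -0.8  2.3] w 26.3 q [ 0.35  0.85  0.06  1.74 -0.08  0.56 -1.02]
-> [-0.002 -0.     0.021] turn -0.002
```

Call:
play_rows --rows '[[[0,0,0.008],0,1],[[0,0,0.015],0,1],[[0,0,0.021],0,1],[[0,0,0.021],0,1]]'

```text
clock: 6.92
tcp_pos: [0.5644, -0.2615, 0.0231]
eef_rot: [0.0, 0.738, -0.675, 0.0]
wrist_force: [-2.6, 0.7, 3.9]
width: 0.305
```

```bash
python3 go.py .5642 -.2603 .022 -84.8;  python3 - <<'E'
from h import *
s=snap('side'); save(s,'s3.png',(240,130,400,250),4)
E
```

```text
t 6.92 p [ 0.5644 -0.2615  0.0231] yaw -84.9 tilt 0.01 F [-2.6  0.7  3.9] w 25.9 q [ 0.36  0.86  0.06  1.74 -0.08  0.54 -1.02]
-> [-0.002  0.     0.002] turn -0.003
```

View pics/s3.png

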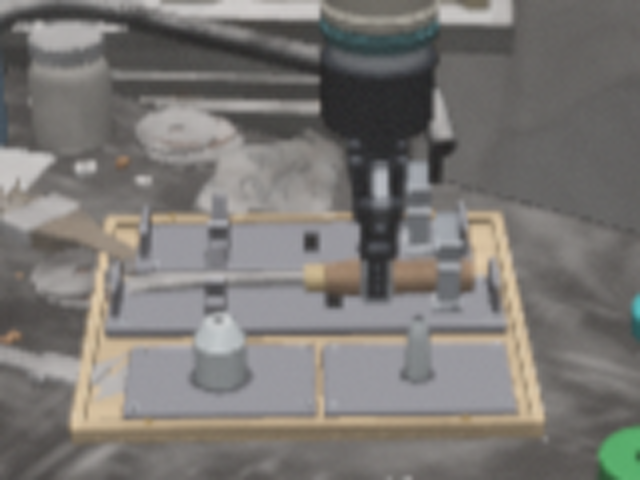

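Call:
play_rows --rows '[[[0,0,0.004],0,1],[[0,0,0.008],0,1],[[0,0,0.008],0,1]]'

```text
clock: 7.35
tcp_pos: [0.5643, -0.2616, 0.0224]
eef_rot: [-0.0, 0.738, -0.675, 0.0]
wrist_force: [-9.1, 3.6, 28.2]
width: 0.308
```

```bash
python3 go.py .5642 -.2603 .15 -84.8
```

```text
t 7.35 p [ 0.5643 -0.2616  0.0224] yaw -84.9 tilt 0.03 F [-9.1  3.6 28.2] w 26.2 q [ 0.36  0.86  0.05  1.74 -0.08  0.54 -1.02]
-> [-0.003 -0.    -0.255] turn -0.003
```

Call:
play_rows --rows '[[[0,0,-0.004],0,-0.2],[[0,0,-0.006],0,-0.2],[[0,0,-0.006],0,-0.2],[[0,0,-0.08],0,-0.2],[[0,0,-0.2],0,-0.2],[[0,0,-0.26],0,-0.2]]'

```text
clock: 8.1
tcp_pos: [0.5657, -0.2619, 0.1514]
eef_rot: [-0.001, 0.738, -0.675, 0.002]
wrist_force: [0.3, -0.0, -0.4]
width: 0.603
```

```bash
python3 go.py .4825 .0373 .13 -81.7;  python3 - <<'E'
from h import *
s=snap('side'); save(s,'s4.png',(240,130,400,250),4)
E
```

```text
t 8.1 p [ 0.5657 -0.2619  0.1514] yaw -84.9 tilt 0.2 F [ 0.3 -0.  -0.4] w 51.2 q [ 0.34  0.68  0.08  1.68 -0.07  0.78 -1.03]
-> [-0.611  0.112  0.041] turn -0.11
```

View pics/s4.png

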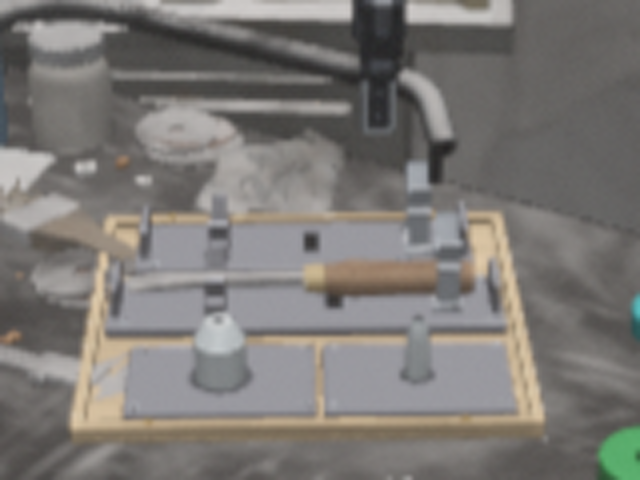

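The side crop shows the long chisel between its stops, with its handle in the clip at (450,280) and its blade in the saddle at (215,275). The short chisel is next.

Call:
play_rows --rows '[[[-0.12,0.022,0.02],-0.11,-0.2],[[-0.24,0.044,0.04],-0.11,-0.2],[[-0.36,0.066,0.04],-0.11,-0.2],[[-0.48,0.088,0.041],-0.11,-0.2],[[-0.58,0.106,0.041],-0.11,-0.2],[[-0.611,0.112,0.041],-0.11,-0.2],[[-0.611,0.112,0.041],-0.11,-0.2],[[-0.611,0.112,0.041],-0.11,-0.2]]'

```text
clock: 9.15
tcp_pos: [0.482, 0.0359, 0.1282]
eef_rot: [0.0, 0.756, -0.655, 0.001]
wrist_force: [-0.2, 0.2, 0.2]
width: 0.601
```

```bash
python3 go.py .4825 .0373 .004 -81.7
```

```text
t 9.15 p [0.482  0.0359 0.1282] yaw -81.9 tilt 0.07 F [-0.2  0.2  0.2] w 51.0 q [-0.2   0.56  0.1   2.08 -0.11  0.51 -1.45]
-> [-0.003 -0.001  0.248] turn -0.006
```

Call:
play_rows --rows '[[[-0.003,0,0.12],-0.006,-0.2],[[-0.003,0,0.2],-0.006,-0.2],[[-0.003,0,0.235],-0.006,-0.2],[[-0.003,0,0.247],-0.006,-0.2],[[-0.003,0,0.247],-0.006,-0.2]]'

```text
clock: 9.78
tcp_pos: [0.482, 0.0382, 0.0048]
eef_rot: [-0.0, 0.757, -0.654, 0.001]
wrist_force: [0.4, -0.0, 0.7]
width: 0.595
```

```bash
python3 go.py .4825 .0373 .004 -81.7
```

```text
t 9.78 p [0.482  0.0382 0.0048] yaw -81.7 tilt 0.07 F [ 0.4 -0.   0.7] w 50.6 q [-0.23  0.8   0.14  2.13 -0.43  0.23 -1.14]
-> [ 0.002 -0.001  0.002] turn 0.001
```

Call:
play_rows --rows '[[[0.001,0,0],0,1],[[0.001,0,0],0,1],[[0.001,0,0],0,1],[[0.001,0,0],0,1],[[0.001,0,-0.02],0,1],[[0.001,0,-0.12],0,1],[[0.001,0,-0.24],0,1],[[0.001,0,-0.29],0,1]]'

```text
clock: 10.78
tcp_pos: [0.4824, 0.039, 0.1532]
eef_rot: [-0.002, 0.757, -0.653, 0.001]
wrist_force: [0.1, 1.1, -2.8]
width: 0.299
```

```bash
python3 - <<'E'
import numpy as np
a=np.radians(5.24);d=np.array([np.cos(a),np.sin(a)])
# grasp TCP (482,38.2); mid (516.5,42.2): along
b=np.radians(8.3);print(np.dot([516.5-482,42.2-38.2],[np.cos(b),np.sin(b)]))
print(np.array([621.4,-339.1])-d*np.dot([516.5-482,42.2-38.2],[np.cos(b),np.sin(b)]))
E
python3 go.py .5867 -.3423 .15 -84.8
```

```text
34.716064526883336
[ 586.82901799 -342.27054237]
t 10.78 p [0.4824 0.039  0.1532] yaw -81.5 tilt 0.26 F [ 0.1  1.1 -2.8] w 25.4 q [-0.38  0.54  0.34  2.06 -0.31  0.59 -1.24]
-> [ 0.785 -0.094  0.007] turn 0.114
```

Call:
play_rows --rows '[[[0.106,-0.012,0.007],0.05,1],[[0.22,-0.026,0.007],0.114,1],[[0.34,-0.041,0.007],0.114,1],[[0.46,-0.055,0.007],0.114,1],[[0.58,-0.07,0.007],0.114,1],[[0.69,-0.083,0.007],0.114,1],[[0.76,-0.091,0.007],0.114,1],[[0.785,-0.094,0.007],0.114,1]]'

```text
clock: 11.78
tcp_pos: [0.5846, -0.3452, 0.1464]
eef_rot: [0.001, 0.737, -0.675, 0.0]
wrist_force: [-0.1, 0.7, -1.5]
width: 0.302
```

Call:
play_rows --rows '[[[0,0,0],0,1],[[0,0,0],0,1]]'

```text
clock: 12.02
tcp_pos: [0.5856, -0.3397, 0.1462]
eef_rot: [-0.001, 0.739, -0.674, -0.001]
wrist_force: [-0.0, 0.4, -1.7]
width: 0.303
```

```bash
python3 go.py .5867 -.3423 .08 -84.8; python3 - <<'E'
from h import *
for n in('top','side'): snap(n)
o=ctrl.get_obs();p=o['tcp_pos']
a=np.radians(5.3);d=np.array([np.cos(a),np.sin(a),0]);z=p[2]+.009
mid=np.r_[p[:2],z]+.0347*d
for n,im in(('top','ck_t2.png'),('side','ck_s2.png')):
    s=load(n);c=s['color'][:,:,::-1].copy()
    X=np.array([mid+d*.105,mid,mid-d*.105]); uv=proj(s,X); print(n,uv.round(1).tolist())
    b=uv.min(0).astype(int)-25;e=uv.max(0).astype(int)+25
    c=c[b[1]:e[1],b[0]:e[0]];c=cv2.resize(c,None,fx=4,fy=4,interpolation=cv2.INTER_NEAREST)
    for q in (uv-b+.5)*4: cv2.drawMarker(c,tuple(int(v) for v in q),(0,0,255),0,12,1)
    cv2.imwrite('pics/'+im,c)
E
```

```text
t 12.03 p [ 0.5856 -0.3397  0.1462] yaw -84.7 tilt 0.13 F [-0.   0.4 -1.7] w 25.7 q [ 0.31  0.78  0.31  1.52 -0.28  0.89 -0.76]
-> [ 0.006 -0.002  0.132] turn 0.004
top [[463.5, 145.9], [470.0, 194.4], [476.2, 244.3]]
side [[277.1, 146.3], [315.2, 145.9], [353.1, 145.5]]
```

View pics/ck_t2.png

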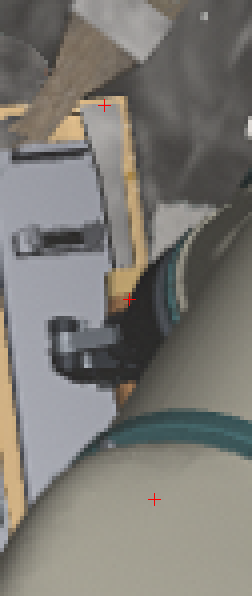

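View pics/ck_s2.png

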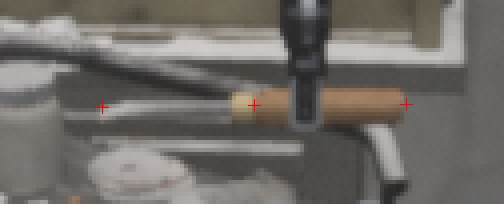

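The overlay matches the short chisel to about a pixel.

Call:
play_rows --rows '[[[0.006,-0.002,0.08],0.002,1],[[0.006,-0.002,0.12],0.002,1],[[0.006,-0.002,0.135],0.002,1],[[0.006,-0.002,0.135],0.002,1]]'

```text
clock: 12.62
tcp_pos: [0.5868, -0.3451, 0.0788]
eef_rot: [0.0, 0.738, -0.675, -0.0]
wrist_force: [-0.9, 0.8, -1.4]
width: 0.3
```

```bash
python3 go.py .5867 -.3423 .022 -84.8
```

```text
t 12.62 p [ 0.5868 -0.3451  0.0788] yaw -84.8 tilt 0.02 F [-0.9  0.8 -1.4] w 25.5 q [ 0.33  0.87  0.28  1.55 -0.31  0.77 -0.74]
-> [-0.006 -0.     0.114] turn -0.001
```

Call:
play_rows --rows '[[[-0.005,0,0.02],0,1],[[-0.005,0,0.05],0,1],[[-0.005,0,0.075],0,1],[[-0.005,0,0.09],0,1],[[-0.005,0,0.1],0,1],[[-0.005,0,0.107],0,1],[[-0.005,0,0.112],0,1],[[-0.005,0,0.112],0,1]]'

```text
clock: 13.62
tcp_pos: [0.5861, -0.343, 0.0247]
eef_rot: [-0.0, 0.738, -0.675, -0.0]
wrist_force: [-5.6, 1.8, 12.6]
width: 0.302
```

```bash
python3 go.py .5867 -.3423 .022 -84.8
```

```text
t 13.62 p [ 0.5861 -0.343   0.0247] yaw -84.9 tilt 0.02 F [-5.6  1.8 12.6] w 25.6 q [ 0.35  0.94  0.26  1.57 -0.33  0.68 -0.72]
-> [-0.001 -0.001  0.005] turn -0.002
```

Call:
play_rows --rows '[[[0,0,0.003],0,1],[[0,0,0.006],0,1],[[0,0,0.006],0,1]]'

```text
clock: 14.0
tcp_pos: [0.586, -0.3431, 0.0244]
eef_rot: [-0.0, 0.738, -0.675, -0.0]
wrist_force: [-9.3, 5.4, 29.3]
width: 0.299
```

```bash
python3 go.py .5867 -.3423 .022 -84.8;  python3 - <<'E'
from h import *
s=snap('side'); save(s,'s5.png',(240,130,400,250),4)
E
```

```text
t 14.0 p [ 0.586  -0.3431  0.0244] yaw -84.9 tilt 0.05 F [-9.3  5.4 29.3] w 25.4 q [ 0.35  0.94  0.26  1.57 -0.33  0.68 -0.72]
-> [-0.001 -0.002  0.005] turn -0.003
```

View pics/s5.png

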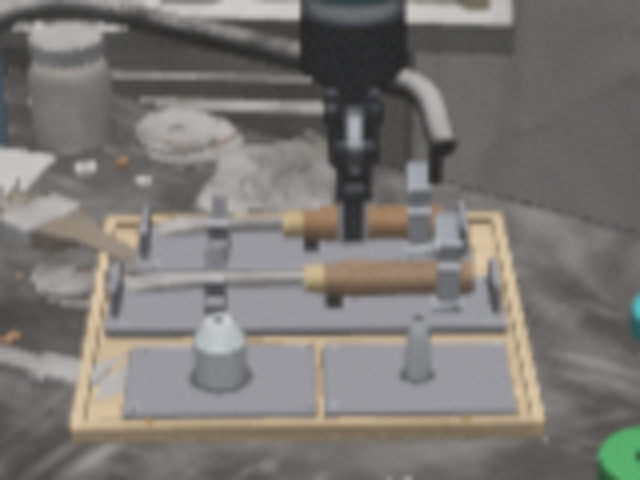

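The short chisel is seated: the crop shows its handle in the clip at (418,222) and its blade in the saddle at (218,225), with the force rising on the stop. I'm releasing it.

Call:
play_rows --rows '[[[0,0,-0.004],0,-0.2],[[0,0,-0.006],0,-0.2],[[0,0,-0.006],0,-0.2],[[0,0,-0.08],0,-0.2],[[0,0,-0.2],0,-0.2],[[0,0,-0.3],0,-0.2],[[0,0,-0.35],0,-0.2]]'

```text
clock: 14.92
tcp_pos: [0.5876, -0.3436, 0.1977]
eef_rot: [-0.0, 0.738, -0.675, 0.002]
wrist_force: [0.5, -0.1, -0.2]
width: 0.596
```

```bash
python3 go.py .63 -.06 .2 -80
```

```text
t 14.93 p [ 0.5876 -0.3436  0.1977] yaw -84.9 tilt 0.23 F [ 0.5 -0.1 -0.2] w 50.6 q [ 0.3   0.73  0.33  1.47 -0.26  0.99 -0.78]
-> [-0.557 -0.135 -0.005] turn -0.17
```

Call:
play_rows --rows '[[[-0.12,-0.03,0],-0.05,-1],[[-0.24,-0.06,0],-0.1,-1],[[-0.36,-0.09,0],-0.1,-1],[[-0.48,-0.12,0],-0.1,-1],[[-0.6,-0.14,0],-0.1,-1],[[-0.72,-0.155,0],-0.1,-1],[[-0.84,-0.17,0],-0.1,-1],[[-0.94,-0.19,0],-0.1,-1]]'

```text
clock: 15.92
tcp_pos: [0.6384, 0.137, 0.1942]
eef_rot: [0.0, 0.755, -0.655, -0.001]
wrist_force: [1.1, -0.3, 0.4]
width: 0.998
```

```bash
python3 go.py .695 .170 .08 -88; python3 - <<'E'
from h import *
s=snap('top'); save(s,'t6.png',(160,120,500,290),2.3)
E
```

```text
t 15.93 p [0.6384 0.137  0.1942] yaw -81.9 tilt 0.07 F [ 1.1 -0.3  0.4] w 84.8 q [-0.46  0.7   0.36  1.55 -0.28  0.94 -1.44]
-> [-0.049 -0.122  0.228] turn 0.213
```

View pics/t6.png

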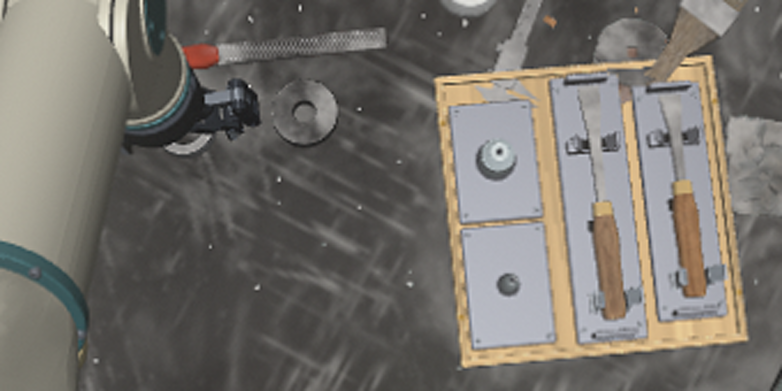

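The top crop shows both chisels seated, with clip jaws over the handles at (610,300) and (695,280) and the blades in the saddles at (593,145) and (673,138). Next I'm going over the grey ring, which the wrist now hides at about (190,145).

Call:
play_rows --rows '[[[-0.03,-0.07,0],0.1,-1],[[-0.049,-0.122,0.05],0.213,-1],[[-0.049,-0.122,0.15],0.213,-1],[[-0.049,-0.122,0.2],0.213,-1],[[-0.049,-0.122,0.22],0.213,-1],[[-0.049,-0.122,0.22],0.213,-1]]'

```text
clock: 16.73
tcp_pos: [0.6959, 0.1663, 0.0845]
eef_rot: [0.0, 0.719, -0.695, -0.0]
wrist_force: [0.3, 0.4, -0.2]
width: 1.004
```

```bash
python3 go.py .695 .170 -.001 -88; python3 - <<'E'
from h import *
s=snap('side'); save(s,'s6.png',(200,200,340,340),4)
E
```

```text
t 16.73 p [0.6959 0.1663 0.0845] yaw -88.1 tilt 0.04 F [ 0.3  0.4 -0.2] w 85.3 q [-0.45  0.91  0.34  1.43 -0.36  0.86 -1.54]
-> [-0.007  0.001  0.171] turn -0.004
```

View pics/s6.png

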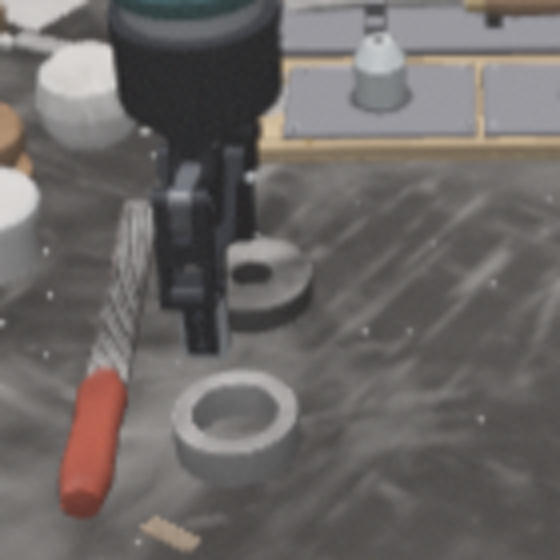

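```bash
python3 - <<'E'
from h import *
s=load('side')
p=ctrl.get_obs()['tcp_pos']
print(((proj(s,[p+[0,.0425,.013],p+[0,-.0425,.013],[.695,.170,.024]])-[200,200])*4).round(0))
E
```

```text
[[202. 345.]
 [235. 238.]
 [234. 410.]]
```

Call:
play_rows --rows '[[[-0.007,0.001,0.06],0,-1],[[-0.007,0.001,0.12],0,-1],[[-0.007,0.001,0.155],0,-1],[[-0.007,0.001,0.17],0,-1],[[-0.007,0.001,0.17],0,-1]]'

```text
clock: 17.4
tcp_pos: [0.6959, 0.17, 0.0003]
eef_rot: [-0.0, 0.719, -0.695, 0.0]
wrist_force: [0.4, -0.0, 0.5]
width: 1.0
```

```bash
python3 go.py .695 .170 -.001 -88
```

```text
t 17.4 p [6.959e-01 1.700e-01 3.000e-04] yaw -88.1 tilt 0.04 F [ 0.4 -0.   0.5] w 85.0 q [-0.44  1.02  0.3   1.45 -0.39  0.73 -1.52]
-> [-0.     0.002  0.003] turn -0.004
```

Call:
play_rows --rows '[[[0,0.002,0],0,1],[[0,0.002,0],0,1],[[0,0.002,0],0,1],[[0,0.002,0],0,1],[[0,0.002,0],0,1]]'

```text
clock: 18.02
tcp_pos: [0.6955, 0.1697, 0.0018]
eef_rot: [-0.001, 0.719, -0.695, 0.001]
wrist_force: [-0.9, 0.0, 4.8]
width: 0.721
```

```bash
python3 go.py .6585 -.1505 .13 -88
```

```text
t 18.02 p [0.6955 0.1697 0.0018] yaw -88.1 tilt 0.14 F [-0.9  0.   4.8] w 61.3 q [-0.44  1.01  0.3   1.45 -0.39  0.73 -1.52]
-> [ 0.638  0.095 -0.257] turn -0.003
```

Call:
play_rows --rows '[[[0,0,-0.04],0,1],[[0,0,-0.12],0,1],[[0,0,-0.22],0,1],[[0,0,-0.29],0,1],[[0,0,-0.29],0,1]]'

```text
clock: 18.65
tcp_pos: [0.6968, 0.1704, 0.1496]
eef_rot: [-0.003, 0.719, -0.695, 0.002]
wrist_force: [0.5, 0.8, -3.4]
width: 0.716
```

```bash
python3 go.py .6585 -.1505 .15 -88; python3 - <<'E'
from h import *
s=snap('side'); save(s,'s7.png',(180,150,320,290),4)
p=ctrl.get_obs()['tcp_pos']
print(((proj(s,[p+[0,0,.024],p+[.032,0,.024],p-[.032,0,-.024]])-[180,150])*4).round(0))
E
```

```text
t 18.65 p [0.6968 0.1704 0.1496] yaw -88.1 tilt 0.45 F [ 0.5  0.8 -3.4] w 60.8 q [-0.47  0.84  0.37  1.39 -0.33  0.96 -1.56]
-> [ 0.639  0.098 -0.003] turn -0.003
[[288. 372.]
 [221. 369.]
 [356. 375.]]
```

View pics/s7.png

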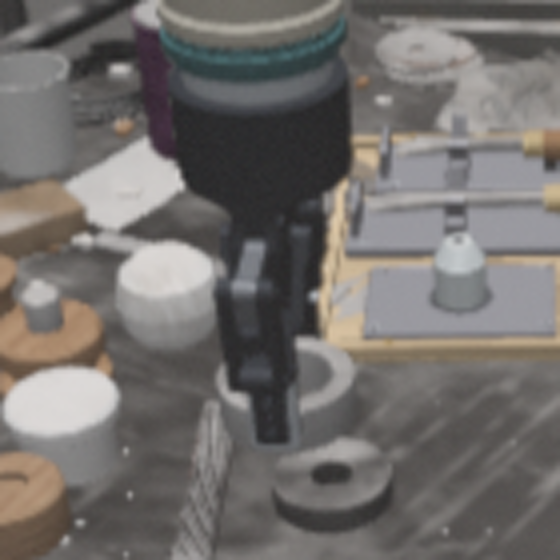

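The grey ring is held centred: it spans columns 217–357 in the crop, against 221–356 expected. I'm carrying it to the thick post.

Call:
play_rows --rows '[[[0.1,0.015,0],0,1],[[0.21,0.032,0],0,1],[[0.32,0.049,0],0,1],[[0.43,0.066,0],0,1],[[0.53,0.081,0],0,1],[[0.61,0.094,0],0,1],[[0.639,0.098,0],0,1],[[0.639,0.098,0],0,1]]'

```text
clock: 19.7
tcp_pos: [0.655, -0.1515, 0.1435]
eef_rot: [0.001, 0.718, -0.696, -0.001]
wrist_force: [0.3, 0.6, -2.9]
width: 0.722
```

Call:
play_rows --rows '[[[0,0,0.06],0,1],[[0,0,0.08],0,1],[[0,0,0.08],0,1]]'

```text
clock: 20.08
tcp_pos: [0.6556, -0.1488, 0.1037]
eef_rot: [0.0, 0.72, -0.694, -0.001]
wrist_force: [0.4, -0.3, -2.7]
width: 0.716
```

```bash
python3 go.py .6585 -.1505 .018 -88; python3 - <<'E'
from h import *
s=snap('side'); save(s,'s8.png',(220,130,360,270),4)
s=snap('top'); save(s,'t8.png',(340,130,440,230),5)
p=ctrl.get_obs()['tcp_pos']
print(proj(s,[p+[0,0,.024]])-[340,130], proj(s,[p])-[340,130])
E
```

```text
t 20.07 p [ 0.6556 -0.1488  0.1037] yaw -88.0 tilt 0.15 F [ 0.4 -0.3 -2.7] w 60.9 q [ 0.01  0.83  0.31  1.56 -0.32  0.81 -1.09]
-> [ 0.004 -0.006  0.171] turn 0.001
[[39.45310683 49.43340851]] [[38.37790311 51.97991827]]
```

View pics/s8.png

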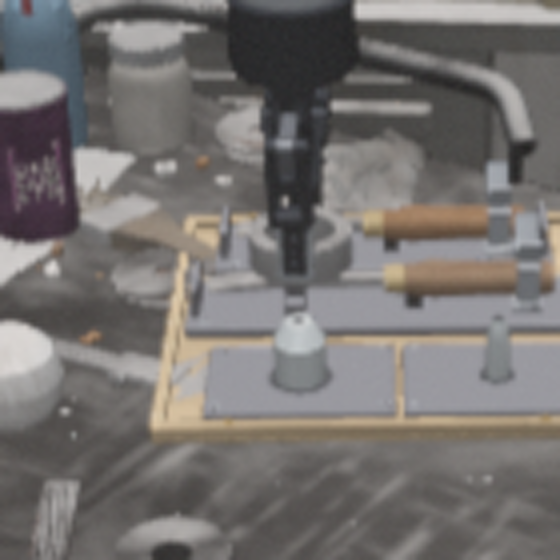

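View pics/t8.png

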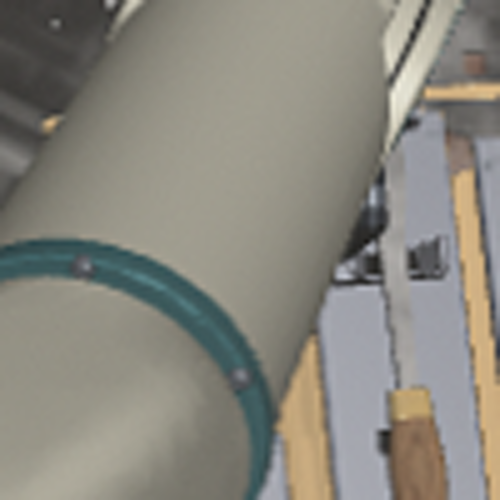

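Call:
play_rows --rows '[[[0.003,-0.006,0.04],0,1],[[0.003,-0.006,0.08],0,1],[[0.003,-0.006,0.12],0,1],[[0.003,-0.006,0.15],0,1],[[0.003,-0.006,0.165],0,1],[[0.003,-0.006,0.17],0,1],[[0.003,-0.006,0.17],0,1]]'

```text
clock: 21.05
tcp_pos: [0.6595, -0.1525, 0.0202]
eef_rot: [-0.0, 0.719, -0.695, 0.0]
wrist_force: [0.3, -1.0, -2.2]
width: 0.719
```

```bash
python3 go.py .6585 -.1505 .018 -88
```

```text
t 21.05 p [ 0.6595 -0.1525  0.0202] yaw -88.1 tilt 0.05 F [ 0.3 -1.  -2.2] w 61.2 q [ 0.03  0.94  0.27  1.58 -0.35  0.67 -1.06]
-> [-0.004  0.002  0.004] turn -0.003
```

Force −2.2 N is just the ring's weight, so there's about 2 mm left to go. I'll lower, release and lift.

Call:
play_rows --rows '[[[-0.002,0.001,0.005],0,1],[[-0.002,0.001,0.005],0,1],[[-0.002,0.001,0.005],0,-0.75],[[-0.002,0.001,0.005],0,-0.75],[[-0.002,0.001,0.003],0,-0.75],[[-0.002,0.001,-0.06],0,-0.75],[[-0.002,0.001,-0.16],0,-0.75],[[-0.002,0.001,-0.24],0,-0.75]]'

```text
clock: 22.05
tcp_pos: [0.6589, -0.1516, 0.1418]
eef_rot: [-0.0, 0.719, -0.695, 0.001]
wrist_force: [1.0, 0.5, -0.7]
width: 0.872
```

```bash
python3 go.py .7088 .0450 .14 -88; python3 - <<'E'
from h import *
s=snap('side'); save(s,'s9.png',(220,130,360,270),4)
E
```

```text
t 22.05 p [ 0.6589 -0.1516  0.1418] yaw -88.1 tilt 0.07 F [ 1.   0.5 -0.7] w 74.1 q [-0.    0.79  0.33  1.53 -0.3   0.88 -1.1 ]
-> [-0.39  -0.113  0.004] turn -0.003
```

View pics/s9.png

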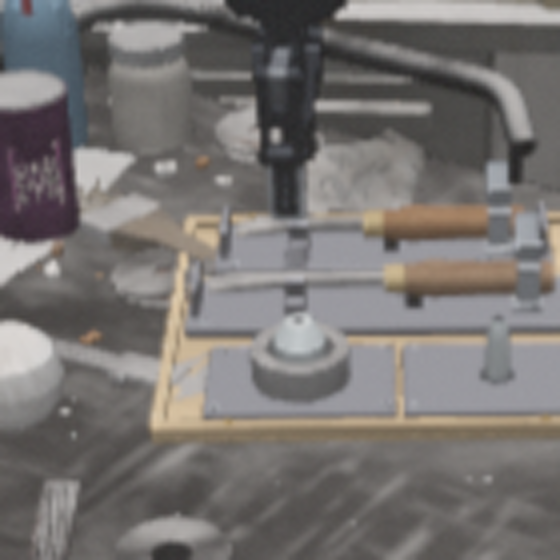

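The grey ring lies flat round the thick post at (300,360). Next is the black ring at (.709,.045).

Call:
play_rows --rows '[[[-0.1,-0.03,0],0,-1],[[-0.2,-0.06,0],0,-1],[[-0.3,-0.09,0],0,-1],[[-0.37,-0.107,0.03],0,-1],[[-0.39,-0.113,0.07],0,-1],[[-0.39,-0.113,0.11],0,-1],[[-0.39,-0.113,0.11],0,-1]]'

```text
clock: 22.98
tcp_pos: [0.7064, 0.0421, 0.0822]
eef_rot: [0.003, 0.718, -0.696, -0.001]
wrist_force: [-0.3, 0.5, -0.2]
width: 0.997
```

```bash
python3 go.py .7088 .0450 -.001 -88; python3 - <<'E'
from h import *
s=snap('side'); save(s,'s10.png',(200,190,340,330),4)
p=ctrl.get_obs()['tcp_pos']
print(((proj(s,[p+[0,.0425,.013],p+[0,-.0425,.013],[.7088,.045,.018]])-[200,190])*4).round(0))
E
```

```text
t 22.98 p [0.7064 0.0421 0.0822] yaw -88.3 tilt 0.32 F [-0.3  0.5 -0.2] w 84.7 q [-0.28  0.9   0.33  1.45 -0.35  0.85 -1.37]
-> [-0.006 -0.006  0.166] turn -0.01
[[229. 236.]
 [257. 150.]
 [251. 310.]]
```

View pics/s10.png

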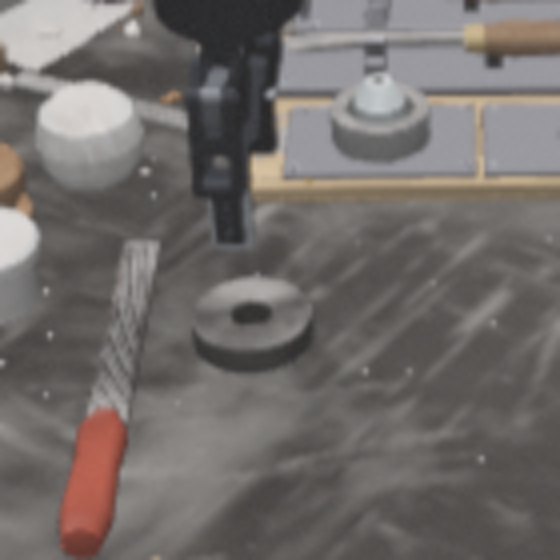

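Call:
play_rows --rows '[[[-0.006,-0.006,0.06],-0.005,-1],[[-0.006,-0.006,0.12],-0.005,-1],[[-0.006,-0.006,0.15],-0.005,-1],[[-0.006,-0.006,0.166],-0.005,-1],[[-0.006,-0.006,0.166],-0.005,-1]]'

```text
clock: 23.65
tcp_pos: [0.7117, 0.048, 0.0022]
eef_rot: [-0.0, 0.719, -0.695, 0.0]
wrist_force: [-0.0, 0.3, 0.6]
width: 0.997
```

```bash
python3 go.py .7088 .0450 -.002 -88
```

```text
t 23.65 p [0.7117 0.048  0.0022] yaw -88.0 tilt 0.03 F [-0.   0.3  0.6] w 84.7 q [-0.26  1.01  0.29  1.46 -0.38  0.73 -1.35]
-> [0.006 0.006 0.008] turn 0.0
```

Call:
play_rows --rows '[[[0.006,0.006,0.006],0,-1],[[0.006,0.006,0.006],0,-0.5],[[0.006,0.006,0.006],0,1],[[0.006,0.006,0.006],0,1],[[0.006,0.006,0.006],0,1],[[0.006,0.006,0.006],0,1]]'

```text
clock: 24.4
tcp_pos: [0.7087, 0.0446, 0.0002]
eef_rot: [0.0, 0.72, -0.694, 0.0]
wrist_force: [-2.4, -0.8, 5.6]
width: 0.76
```

```bash
python3 go.py .53 -.162 .13 -88
```

```text
t 24.4 p [7.087e-01 4.460e-02 2.000e-04] yaw -88.0 tilt 0.05 F [-2.4 -0.8  5.6] w 64.6 q [-0.26  1.01  0.29  1.47 -0.38  0.72 -1.34]
-> [ 0.401  0.372 -0.26 ] turn 0.001
```

Call:
play_rows --rows '[[[0,0,-0.04],0,1],[[0,0,-0.12],0,1],[[0,0,-0.22],0,1],[[0,0,-0.29],0,1],[[0.06,0.055,-0.3],0,1],[[0.14,0.13,-0.3],0,1],[[0.22,0.204,-0.3],0,1],[[0.3,0.278,-0.3],0,1]]'

```text
clock: 25.4
tcp_pos: [0.5737, -0.1105, 0.1497]
eef_rot: [-0.0, 0.72, -0.694, 0.0]
wrist_force: [-0.2, -0.7, -4.7]
width: 0.765
```

```bash
python3 go.py .531 -.162 .11 -86
```

```text
t 25.4 p [ 0.5737 -0.1105  0.1497] yaw -87.9 tilt 0.04 F [-0.2 -0.7 -4.7] w 65.0 q [-0.07  0.66  0.34  1.79 -0.3   0.74 -1.11]
-> [0.1   0.089 0.079] turn -0.067
```

Call:
play_rows --rows '[[[0.06,0.05,0.02],0,1],[[0.1,0.089,0.06],0,1],[[0.1,0.089,0.079],0,1],[[0.1,0.089,0.079],0,1],[[0.1,0.089,0.079],0,1]]'

```text
clock: 26.02
tcp_pos: [0.5337, -0.16, 0.1099]
eef_rot: [-0.001, 0.72, -0.694, 0.001]
wrist_force: [0.3, 0.1, -4.1]
width: 0.763
```

```bash
python3 go.py .531 -.162 .1 -88; python3 - <<'E'
from h import *
s=snap('side'); save(s,'s11.png',(260,130,400,270),4)
p=ctrl.get_obs()['tcp_pos']
print(((proj(s,[p+[0,0,.018],p,[.531,-.162,.058],[.529,-.162,.058]])-[260,130])*4).round(0))
E
```

```text
t 26.02 p [ 0.5337 -0.16    0.1099] yaw -87.8 tilt 0.1 F [ 0.3  0.1 -4.1] w 64.8 q [ 0.05  0.68  0.29  1.9  -0.33  0.61 -0.98]
-> [0.004 0.006 0.02 ] turn 0.006
[[337. 220.]
 [336. 246.]
 [339. 317.]
 [342. 317.]]
```

View pics/s11.png

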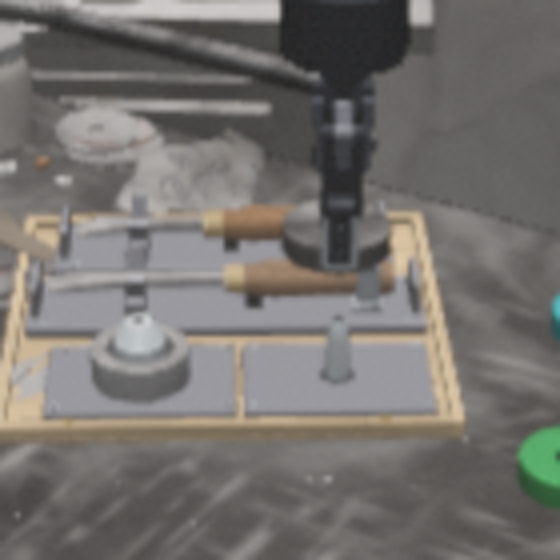

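Call:
play_rows --rows '[[[0.004,0.006,0.03],0,1],[[0.004,0.006,0.06],0,1],[[0.004,0.006,0.075],0,1],[[0.004,0.006,0.075],0,1],[[0.004,0.006,0.075],0,1]]'

```text
clock: 26.7
tcp_pos: [0.5296, -0.1633, 0.0719]
eef_rot: [-0.0, 0.72, -0.694, 0.0]
wrist_force: [1.2, 0.4, -4.4]
width: 0.76
```

```bash
python3 go.py .531 -.162 .0165 -88
```

```text
t 26.7 p [ 0.5296 -0.1633  0.0719] yaw -88.0 tilt 0.02 F [ 1.2  0.4 -4.4] w 64.6 q [ 0.08  0.74  0.26  1.92 -0.35  0.52 -0.95]
-> [-0.003 -0.003  0.111] turn 0.002
```

Call:
play_rows --rows '[[[-0.002,-0.002,0.02],0,1],[[-0.002,-0.002,0.05],0,1],[[-0.002,-0.002,0.08],0,1],[[-0.002,-0.002,0.098],0,1],[[-0.002,-0.002,0.106],0,1],[[-0.002,-0.002,0.106],0,1]]'

```text
clock: 27.45
tcp_pos: [0.5303, -0.1621, 0.0186]
eef_rot: [0.0, 0.72, -0.694, -0.0]
wrist_force: [-0.0, 0.2, -4.6]
width: 0.761
```

```bash
python3 go.py .531 -.162 .0165 -88
```

```text
t 27.45 p [ 0.5303 -0.1621  0.0186] yaw -88.0 tilt 0.02 F [-0.   0.2 -4.6] w 64.7 q [ 0.11  0.83  0.21  1.94 -0.38  0.42 -0.93]
-> [-0.    -0.001  0.004] turn 0.001
```

Call:
play_rows --rows '[[[0,0,0.004],0,1],[[0,0,0.005],0,1],[[0,0,0.005],0,-0.85],[[0,0,0.005],0,-0.85],[[0,0,0.003],0,-0.85],[[0,0,-0.06],0,-0.85],[[0,0,-0.16],0,-0.85],[[0,0,-0.26],0,-0.85]]'

```text
clock: 28.45
tcp_pos: [0.5302, -0.1621, 0.1503]
eef_rot: [0.0, 0.72, -0.694, -0.0]
wrist_force: [1.0, -0.6, -0.3]
width: 0.928
```

Call:
play_rows --rows '[[[-0.05,0,-0.08],0,-0.85],[[-0.17,0,-0.15],0,-0.85],[[-0.29,0,-0.15],0,-0.85],[[-0.4,0,-0.15],0,-0.85],[[-0.5,0,-0.15],0,-0.85],[[-0.5,0,-0.15],0,-0.85]]'

```text
clock: 29.2
tcp_pos: [0.5208, 0.0933, 0.2238]
eef_rot: [-0.001, 0.723, -0.691, -0.001]
wrist_force: [0.0, -0.4, 0.3]
width: 0.922
```

```bash
python3 go.py .531 -.162 .0165 -88; python3 - <<'E'
from h import *
s=snap('side'); save(s,'s12.png'); save(s,'s12c.png',(250,170,390,250),5)
s=snap('top'); save(s,'t12.png');save(s,'t12c.png',(340,135,500,285),5)
P=cloud(s)
for n,(a,b,c,d) in dict(thick=(352,165,402,215),thin=(358,218,405,270)).items():
    q=P[b:d,a:c].reshape(-1,3); 
    for lo,hi in((.026,.034),(.034,.046)):
        k=q[(q[:,2]>lo)&(q[:,2]<hi)]; print(n,lo,len(k),k.mean(0).round(4) if len(k) else '', k.std(0).round(4) if len(k) else '')
E
```

```text
t 29.2 p [0.5208 0.0933 0.2238] yaw -87.4 tilt 0.15 F [ 0.  -0.4  0.3] w 78.4 q [-0.5   0.49  0.39  1.87 -0.25  0.83 -1.5 ]
-> [0.512 0.002 0.413] turn 0.019
thick 0.026 58 [ 0.6524 -0.1484  0.0302] [0.0185 0.0166 0.0024]
thick 0.034 354 [ 0.6579 -0.1502  0.0404] [0.0192 0.0187 0.0023]
thin 0.026 240 [ 0.5283 -0.1596  0.0322] [0.017  0.0187 0.0015]
thin 0.034 389 [ 0.5321 -0.1619  0.0361] [0.0183 0.0175 0.0017]
```

View pics/s12.png

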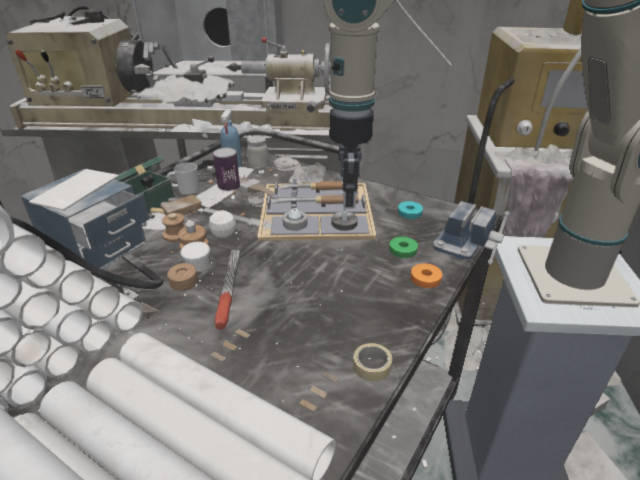

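View pics/t12c.png

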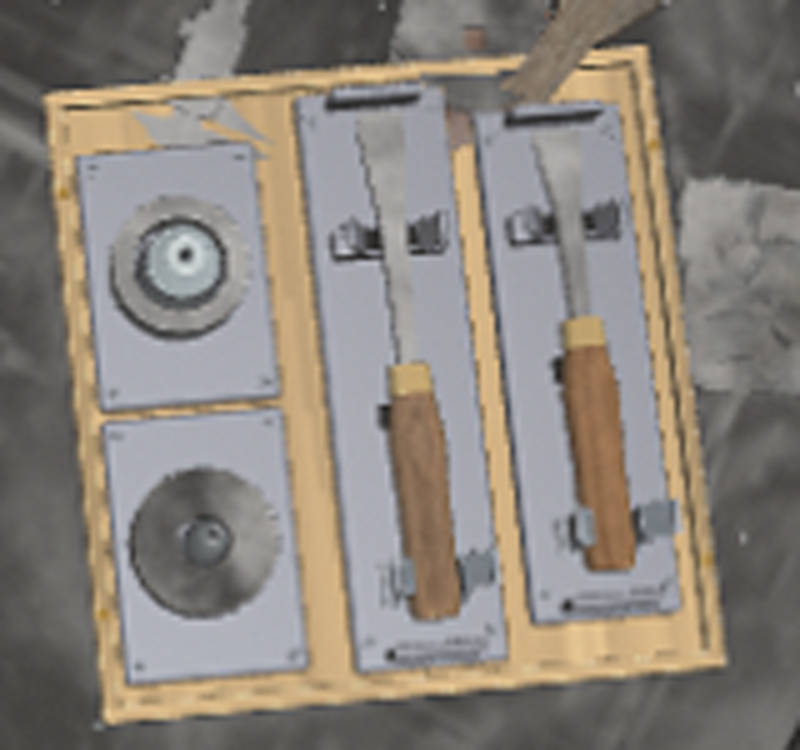

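View pics/s12c.png

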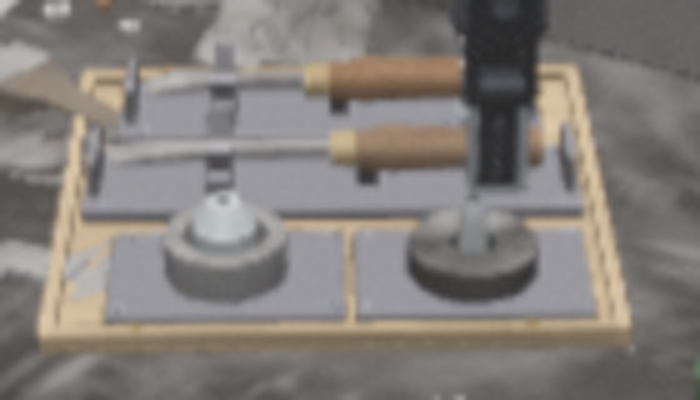

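```bash
python3 - <<'E'
from h import *
s=load('top');P=cloud(s).reshape(-1,3)
a=np.radians(5.22);d=np.array([np.cos(a),np.sin(a)]);n=np.array([-d[1],d[0]])
for k,c,h1 in(('long',[.613,-.2559],(15,40,65,85,112)),('short',[.6214,-.3391],(0,25,50,70,98))):
    q=P[:,:2]-c; y=-(q@d)*1000; x=(q@n)*1000
    for y0 in h1:
        m=(abs(y-y0)<6)&(abs(x)<6); print(k,'y',y0,m.sum(),'top z',(np.nanmedian(P[m,2])*1000).round(1))
    m=(abs(x)<14)&(P[:,2]>.036)&(P[:,2]<.06); print('handle y range',y[m&(abs(y)<130)].min().round(0),y[m&(abs(y)<130)].max().round(0),'x mean',x[m&(abs(y-50)<30)].mean().round(1))
E
```

```text
long y 15 26 top z 43.2
long y 40 26 top z 45.8
long y 65 26 top z 45.6
long y 85 27 top z 44.4
long y 112 32 top z 44.3
handle y range -129.0 130.0 x mean 1.9
short y 0 27 top z 42.7
short y 25 24 top z 45.5
short y 50 26 top z 45.0
short y 70 23 top z 45.5
short y 98 26 top z 44.3
handle y range -117.0 121.0 x mean 2.4
```

The handle tops read 44–46 mm level along their length, against 46 mm expected when home, so both chisels are fully in their clips. The rings' tops are at 40 mm and about 34 mm, also as expected. The rasp, the tape and the coloured rings are where they were. I'm handing in.

```bash
python3 - <<'E'
from h import *
print(ctrl.get_obs()['qvel'].round(3)); print(ctrl.finish_job())
E
```

```text
[ 0.037 -0.002  0.024  0.005  0.003  0.     0.   ]
the job is handed in; nothing more can be done
None
```

I packed the tray and handed the job in at about 29 s, with the gripper empty and clear of everything. No verdict was reported.

The long chisel went in first, then the short one, the light grey ring on the thick post, and the black ring on the thin post.

- **Chisels:** Each one met a firm stop at 28–29 N while being pressed in. Afterwards both handle tops read about 43–46 mm along their length, against 46 mm expected when home. The blades lie in their saddles, between the end stops.
- **Rings:** Both lie flat round their posts. Their tops measure 40 mm and about 34–36 mm, against 40 and 34 mm expected.
- **Left alone:** By eye, the rasp, the tape roll and the green, orange and turquoise rings are where they started.

Two readings did not match exactly. The gripper's opening read about 4% narrower than the real sizes. My check of the handles' end positions along the bays also picked up the end stops, so I judged that spacing from the pictures. While I gripped the short chisel, joint 6 read 0.23 rad, right at its lower limit.

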